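# Change the board holder over to a wider circuit board

### The job

The board holder is still set for the narrow board. Pull its spring plunger knob, slide the jaw out to the outermost hole and let the plunger snap fully home; then lay the larger board, the one with the finned heatsink, flat on the two jaw ledges, centred lengthwise and without dropping it. Finally pull the plunger again, slide the jaw in to the middle hole and let it snap fully home, so that the lips of both jaws hold the board by its long edges; leave everything else on the table where it is.

Things in the scene. Friction and masses are not known exactly. Their poses are not given: they have to be found in the camera images.
- holder: bench board holder, fixed to the table. Origin on the table under its middle; y runs along the 44 mm wide rail from the fixed to the sliding jaw, x along the jaws, z up. Both jaws: 100 mm long in x, ledge top 40 mm above the table, then a groove wall, topped by a lip that overhangs the ledge by 5 mm, from 48 to 53 mm above the table
- fixed_jaw (a point): foot of the fixed jaw's groove wall, at ledge height, mid length: holder (0, -51.5, 40) mm, axes as the holder's. Its lip edge is at holder y = -46.5 mm, its ledge reaches in to y = -18 mm
- sliding_jaw (a point): foot of the sliding jaw's groove wall, at ledge height, mid length: holder y = 27.5 mm + joint jaw. Its lip edge is 5 mm and its ledge's end 36 mm further in (-y). In the outermost hole the lip edges leave 117 mm free, centre at holder y = +12 mm; in the middle hole the groove walls are 103 mm apart
- rest (a point): middle of the underside of a clamped 100 mm board: 40 mm above the holder's origin, axes as the holder's
- jaw (a joint): sliding jaw's position along holder +y in m, larger is more open: 0 = innermost hole (narrow board; starts here), 0.024 = middle hole (100 mm board), 0.048 = outermost hole (loading). The pin has about 1 mm play in a hole and drops in when the jaw is within 3 mm of it. Once the plunger is pulled the jaw slides with about 1.5 N friction
- plunger (a joint): lift of the plunger in m: 0 = pin fully home in a hole, from 0.0095 the pin is clear of the rail, 0.012 = stop. A spring pushes it down: 4 N at 0, 8 N at 0.010. Between two holes the pin rests on the rail at about 0.009
- knob (a point): middle of the plunger knob's gripping band (reaches 9 mm above and below): upright round black knob, 32 mm across, 38 mm outward of the sliding jaw's wall. Home, this point is 68 mm above the table, knob top 80, underside 50, saddle below 34.5, sleeve under it 18 mm across. Pulled straight up; rises with joint plunger, rides with joint jaw; held up it carries the jaw along
- power_board: larger green circuit board, 150 (its x) x 100 (y) x 3 mm, about 0.26 kg, loose, flat on the table; origin at the centre of its underside, z up. In its middle a finned aluminium heatsink, 40 (x) x 60 (y) mm, top 45 mm above the underside, flat faces at x = +-20 mm to grip; only flat parts from there to x = +-47 mm; parts up to 27 mm high near the two ends. Either way round fits
- heatsink (a point): gripping point in the middle of the larger board's heatsink, 31 mm above the board's underside; axes as the board's
- small_board: the smaller green board, 110 x 76 mm, with a flat shield can, two black relays and a terminal block but no heatsink; lies flat on the table, origin at the centre of its underside. Not to be used
- brush: flux brush with a wooden handle, 125 mm, lying near the table's front edge; bystander
- tweezers: tweezers, 122 mm, right of the holder; bystander
- solder_reel: solder reel, 57 mm across, 32 mm high, right of the holder; bystander
- marker: marker pen, 128 mm, lying between the holder and the boards; bystander
- tape: roll of metal tape, 59 mm across, 48 mm high, behind the boards; bystander

How it is judged:
By the outcome, as a careful person would: the job done as asked, in the order asked, and still so for the second after the job is handed in, with the robot touching nothing.
It also fails if it takes over 58 s, if anything falls off the work surface, if the arm or the gripper's body presses on something with over 40 N, if the wrist force passes 120 N, or if a joint passes its speed limit or range.

### The arm

A 6-joint arm with a two-finger parallel gripper is mounted at the origin on a cart in front of the work surface, level with it; the furniture and walls round the work are solid. World frame = base frame: x ahead of the robot, y to its left, z up, the work surface at z = 0. Lengths are in m, angles in rad, forces in N, time in s.
With the tool pointing down it reaches from about 0.35 to 0.975 m from the base axis. Payload 4.9 kg.
Tool frame: the origin (TCP) lies midway between the tips of the shut fingers; the grasp point (between the pads) lies 19 mm behind it; z points along the fingers, y is the line along which they close (so a half turn about z gives the same grasp; the last joint's range is limited). The gripper opens to 85 mm and grips with 20 to 120 N. Pads are 22 mm wide; open, the fingers measure 114 mm over their backs; the gripper's body (76 mm by 85 mm) begins 54 mm behind the grasp point. The pads swing forward as they close: fully open they stand 13 mm farther back than shut.
Start: joints at [0.99, 0.053, 1.613, -0, 1.476, -0.119], TCP at [0.278, 0.56, 0.208] pointing down, gripper open.
Joint ranges: [-3.01, 3.01], [-1.01, 2.22], [0.06, 2.58], [-1.02, 4.17], [0.09, 2.62], [-3.14, 3.14]. Speed limits (rad/s): [2.57, 2.57, 3.14, 3.14, 3.14, 3.14].

### API

Orientations are given as a unit quaternion [w, x, y, z].
In Python, from plant import state, grab_frame, job_done, cut_out, place_of gives the robot as it stands.
- The arm moves only by the tool jog_arm, never from a script. Its argument "motion" is text: rows parted by semicolons, each of 7 numbers parted by spaces: the opening in per cent of the stroke, from 0 (shut) to 100 (fully open), then the shift along the tool's x, y, z as a fraction of full scale, then the turn, a rotation vector about the tool's x, y, z as a fraction of full scale. A call has exactly 5 rows; each row is the pose to reach, as a shift and turn from the pose commanded when the call began, along the tool's axes at that moment; what a row does not reach only later rows make up. Full scale, the value 1, is 50 cm for a shift and 1.5 rad for a turn. A row lasts 1/8 s, in which the tool goes at most 62.5 mm and 10.7 degrees, less where a joint would pass 70% of its speed; a pose out of reach is approached as far as the arm can. A call with a number of a shift or a turn outside -1 to 1 is refused whole. A call with a gripper value outside its range is refused whole. The fingers move at their own pace and stop on an object; the grip force is fixed at half the most. Time passes only in rows, so rows that repeat a pose let the fingers close, or fill a call up. It gives the time, the measured TCP pose, the force, the opening and the grip force at its end, in the units of the state.
- state(): the state, without advancing time (a new reading comes with each control period).
- grab_frame(name): name is "scene" or "top" or "wrist"; returns a dict with "color" (384x512x3 uint8, red, green, blue), "range_z" (384x512 float32, m along the optical axis (not along the pixel's ray), 0 where there is no reading), "intrinsics" (3x3 intrinsics, pixels), "k1" (the pictures are not rectified: a ray, as slopes to the right and down, at radius r is drawn at 1 + k1 r^2 times it, then the intrinsics apply), "world_from_camera" (4x4, takes a point from camera to world coordinates). Camera axes: x right, y up, looking along -z (the intrinsics and any distortion apply to the point x, -y, -z); pixel columns grow to the right and rows downward; lengths in m; the calibration is good to about 2 mm. A picture is of the moment at which its call begins.
- job_done(): hands the job in; it is judged then, once.
Trained networks look in the newest picture that a camera, given by its name, has taken for a name from the list of things; names that differ only in an ending like _2 or _b are one class to them, and where a whole thing is asked for, a point or a joint stands for the part that bears it (a point fixed in the world has none). Each returns a list of dicts, best first, with "p" (0 to 1); they miss things now and then, are a little off and sometimes report something else, mostly with a low value. They report only what shows in the picture. A call takes as long as a camera call.
- cut_out(camera, thing): "pixels" (384x512 bool, what is visible of it).
- place_of(camera, thing): "at" ([x, y, z] in m, in world coordinates, good to about 4 mm: a listed point, or the origin of a listed thing).
The state is a dict: "time": time; "joint_pos": joint angles; "joint_vel": joint speeds; "joint_efforts": joint torques, N m; "tool_pos": TCP position; "tool_rot": TCP orientation; "contact_force": force on the tool from outside, world axes, zero at the start; "ft_torque": the same for the moment, N m; "gripper_width": opening from 0.0 (shut) to 1.0 (fully open); "grasp_force": force on a finger pad.
Only numpy, scipy, OpenCV 4.12 (cv2) and the standard library are available. Lean on these libraries where they do the work, as an engineer would, in place of code of your own. Each camera call takes 0.05 s, during which the arm holds its last target. There are 200 camera calls.

## Working session

There is one attempt and no reset: what is moved stays moved. The work goes in short steps, Python scripts to look and compute and a tool call to move; the robot and the scene stay as the last step left them, time stands still between calls to the robot, and variables do not carry over. Pictures are saved under pics/ and viewed, at most 10 in all, crops included, and the job is handed in when it is done.

Besides the shell and the picture viewer there is one more tool, called after "Request:" as name(argument=value, ...) on one line, values as JSON. jog_arm: Moves the arm, as the interface text tells. Shift numbers are shares of 50 cm and turn numbers shares of 1.5 rad, none past 1 either way. Its arguments: {"type":"object","properties":{"motion":{"type":"string"}},"required":["motion"]}

```bash
mkdir -p pics
cat > h.py <<'E'
import numpy as np, cv2
from plant import state, grab_frame, job_done, cut_out, place_of
from scipy.spatial.transform import Rotation as R
def rot(s): 
    w,x,y,z=s["tool_rot"]; return R.from_quat([x,y,z,w]).as_matrix()
def cloud(f):
    K=f["intrinsics"];h,w=f["range_z"].shape
    u,v=np.meshgrid(np.arange(w),np.arange(h))
    pts=np.stack([u,v],-1).reshape(-1,1,2).astype(float)
    n=cv2.undistortPoints(pts,np.array(K,float),np.array([f["k1"],0,0,0,0.])).reshape(h,w,2)
    z=f["range_z"]
    c=np.stack([n[...,0]*z,-n[...,1]*z,-z,np.ones_like(z)],-1)
    p=(c@np.array(f["world_from_camera"]).T)[...,:3]; p[z==0]=np.nan
    return p
E
python3 - <<'E'
from h import *
for c in ["scene","top"]:
    f=grab_frame(c); cv2.imwrite(f"pics/{c}0.png",cv2.cvtColor(f["color"],cv2.COLOR_RGB2BGR))
    P=cloud(f)
    for t in ["holder","fixed_jaw","sliding_jaw","knob","power_board","heatsink","small_board","rest"]:
        r=place_of(c,t); print(c,t,[(np.round(q["at"],4).tolist(),round(q["p"],2)) for q in r[:2]])
    for t in ["power_board","heatsink","knob","holder","sliding_jaw"]:
        r=cut_out(c,t)
        if r:
            m=r[0]["pixels"]; p=P[m]; p=p[~np.isnan(p[:,0])]
            print(c,t,len(p),np.round(np.median(p,0),4), cv2.minAreaRect((p[:,:2]*1000).astype(np.float32)))
s=state(); print(s["tool_pos"],s["tool_rot"],s["time"],rot(s).round(3))
E
```

```text
scene holder [([0.4988, -0.1217, 0.0008], 0.58), ([0.4206, 0.324, 0.002], 0.25)]
scene fixed_jaw [([0.5052, -0.176, 0.042], 0.93), ([0.5934, 0.3304, 0.0313], 0.52)]
scene sliding_jaw []
scene knob [([0.4836, -0.0588, 0.0678], 0.5), ([0.4952, -0.124, 0.0021], 0.43)]
scene power_board [([0.595, 0.3285, -0.002], 0.71)]
scene heatsink [([0.5921, 0.3299, 0.0301], 0.65)]
scene small_board [([0.419, 0.3222, 0.0009], 0.97), ([0.7491, 0.2678, -0.002], 0.56)]
scene rest [([0.4961, -0.1226, 0.0373], 0.76)]
scene power_board 824 [0.5842 0.3098 0.0134] ((600.9631958007812, 351.3065490722656), (202.91970825195312, 106.19722747802734), 83.78305053710938)
scene heatsink 750 [0.5831 0.3092 0.0141] ((597.0383911132812, 334.75384521484375), (168.5583038330078, 101.00039672851562), 82.3155517578125)
scene knob 175 [ 0.4796 -0.0688  0.0758] ((481.4686584472656, -62.77079772949219), (29.632631301879883, 31.21268653869629), 60.6121826171875)
scene holder 2732 [ 0.4828 -0.129   0.0397] ((504.648193359375, -77.89276123046875), (161.7705841064453, 241.9423370361328), 4.521505355834961)
scene sliding_jaw 1162 
[... 819 characters left out ...]
17188, 328.7677001953125), (155.0843963623047, 103.65306854248047), 82.22024536132812)
top knob 145 [ 0.4822 -0.0593  0.0807] ((482.7151794433594, -58.01148986816406), (34.51519775390625, 31.24141502380371), 82.00359344482422)
top holder 2677 [ 0.4847 -0.1036  0.0405] ((491.3304443359375, -85.43426513671875), (146.80796813964844, 222.03236389160156), 8.430927276611328)
top sliding_jaw 1167 [ 0.4846 -0.0923  0.0421] ((487.1048278808594, -85.42267608642578), (101.03394317626953, 102.67292022705078), 13.384028434753418)
[0.27846814 0.55951605 0.207934  ] [-8.43341695e-07  2.28857888e-01  9.73459843e-01  2.01683563e-05] 1.4 [[-0.895  0.446  0.   ]
 [ 0.446  0.895  0.   ]
 [ 0.     0.    -1.   ]]
```

```bash
python3 -c "
import cv2,numpy as np
cv2.imwrite('pics/both.png',cv2.resize(np.vstack([cv2.imread('pics/top0.png'),cv2.imread('pics/scene0.png')]),(400,600)) if 0 else cv2.resize(cv2.imread('pics/top0.png'),(800,600)))"
```

```text
(no output)
```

View pics/both.png

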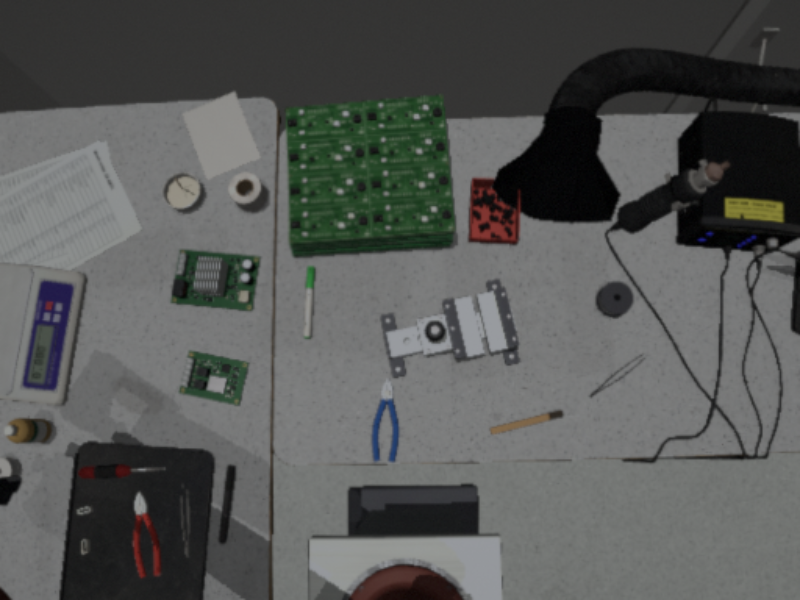

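View pics/scene0.png

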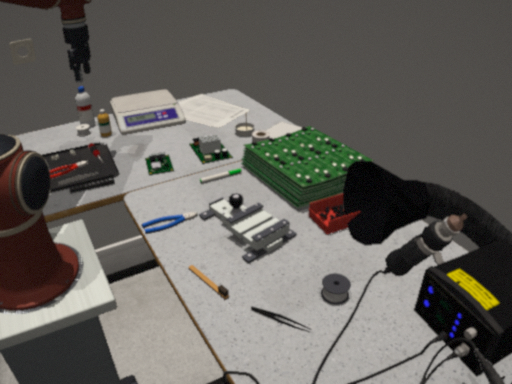

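The top picture (up = +x, left = +y) shows the holder with its knob at about (435,328), the power board at (215,280) and the small board at (215,377). The scene view matches. The networks agree on the holder angle of about 11° and the board's long axis at about 84°.

```bash
cat >> h.py <<'E'
def frac(p, ydeg, tilt0=True):
    "fractions to take TCP to p, pointing down, tool y at ydeg in world"
    s=state(); M=rot(s); a=np.radians(ydeg)
    T=np.array([[-np.sin(a)*-1,np.cos(a),0],[-np.cos(a),np.sin(a),0],[0,0,-1.]])
    # tool z=-Z, y=(cos,sin), x = y cross z
    y=np.array([np.cos(a),np.sin(a),0]); z=np.array([0,0,-1.]); x=np.cross(y,z)
    T=np.stack([x,y,z],1)
    sh=M.T@(np.array(p)-s["tool_pos"])/0.5
    tr=R.from_matrix(M.T@T).as_rotvec()/1.5
    print("t",round(s["time"],2),"tcp",np.round(s["tool_pos"],4),"frac",sh.round(4),tr.round(4),"F",np.round(s["contact_force"],1),"w",round(s["gripper_width"],3),round(s["grasp_force"],1))
E
python3 - <<'E'
from h import *
frac([0.482,-0.0585,0.24],11.2)
E
```

```text
t 1.4 tcp [0.2785 0.5595 0.2079] frac [-0.9152 -0.9252 -0.0642] [ 0.    -0.     0.609] F [0.3 0.7 0.4] w 0.996 0.0
```

Request:
jog_arm(motion="100 -0.915 -0.925 -0.064 0 0 0.609;100 -0.915 -0.925 -0.064 0 0 0.609;100 -0.915 -0.925 -0.064 0 0 0.609;100 -0.915 -0.925 -0.064 0 0 0.609;100 -0.915 -0.925 -0.064 0 0 0.609")

```text
time: 2.02
tool_pos: [0.3764, 0.2613, 0.2236]
tool_rot: [0.0, 0.637, 0.771, 0.0]
contact_force: [0.8, -0.9, 0.4]
gripper_width: 1.003
grasp_force: 0.0
```

Run:
```python
from h import *
frac([0.482,-0.0585,0.24],11.2)
```

```text
t 2.02 tcp [0.3764 0.2613 0.2236] frac [-0.668   0.0862 -0.0327] [ 0.0008 -0.0001 -0.0032] F [ 0.8 -0.9  0.4] w 1.003 0.0
```

Request:
jog_arm(motion="100 -0.668 0.086 -0.033 0 0 0;100 -0.668 0.086 -0.033 0 0 0;100 -0.668 0.086 -0.033 0 0 0;100 -0.668 0.086 -0.033 0 0 0;100 -0.668 0.086 -0.033 0 0 0")

```text
time: 2.65
tool_pos: [0.4757, -0.035, 0.2391]
tool_rot: [0.001, 0.635, 0.773, 0.0]
contact_force: [1.1, 0.7, -0.5]
gripper_width: 1.002
grasp_force: 0.0
```

Run:
```python
from h import *
f=grab_frame("wrist"); cv2.imwrite("pics/w1.png",cv2.cvtColor(f["color"],cv2.COLOR_RGB2BGR))
P=cloud(f)
for t in ["holder","fixed_jaw","sliding_jaw","knob"]:
    r=place_of("wrist",t); print(t,[(np.round(q["at"],4).tolist(),round(q["p"],2)) for q in r[:2]])
r=cut_out("wrist","knob")
if r:
    p=P[r[0]["pixels"]]; p=p[p[:,2]>0.074]; print("knob top",np.median(p,0),(p.min(0)+p.max(0))/2, len(p))
z=P[...,2]
for a,b in [(0.05,0.057),(0.037,0.0435)]:
    m=(z>a)&(z<b); print(a,m.sum()); q=(P[m][:,:2]*1000).astype(np.float32)
    if len(q): print(cv2.minAreaRect(q), q.min(0), q.max(0))
frac([0.482,-0.0585,0.24],11.2)
```

```text
holder [([0.4956, -0.1221, 0.002], 0.68)]
fixed_jaw [([0.5063, -0.1682, 0.0428], 0.86), ([0.4977, -0.1254, 0.0391], 0.69)]
sliding_jaw [([0.4913, -0.0943, 0.0436], 0.71)]
knob [([0.4865, -0.0583, 0.0732], 0.94)]
knob top [ 0.48305173 -0.05639787  0.08029796] [ 0.48324556 -0.05771998  0.07865176] 680
0.05 4407
((593.799072265625, -117.65008544921875), (306.34710693359375, 510.952880859375), 21.467967987060547) [ 439.17773 -304.36755] [827.4036 174.9435]
0.037 4268
((565.0830688476562, -46.48138427734375), (296.51910400390625, 370.9514465332031), 20.46413803100586) [ 439.8004  -208.99956] [755.0679  178.87212]
t 2.95 tcp [ 0.4751 -0.0321  0.2385] frac [-0.0544  0.0032 -0.0031] [-0.     -0.0003  0.0006] F [-0.8 -0.   0.5] w 0.998 0.0
```

View pics/w1.png

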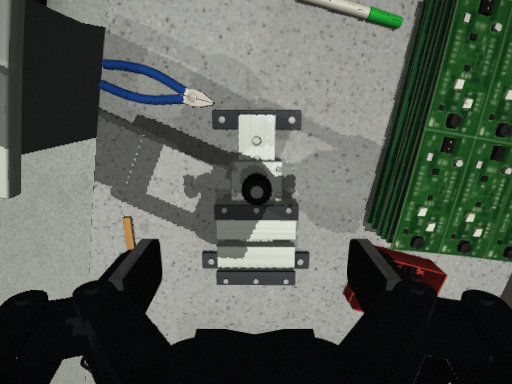

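The wrist picture shows the knob at (257,190), the sliding jaw's lip at (257,211) and the fixed jaw's lip at (256,278). The holder is nearly square to the tool. Next I'll refine the angle and the jaw centres.

Run:
```python
from h import *
f=grab_frame("wrist"); P=cloud(f); 
B=np.zeros(P.shape[:2],bool); B[198:292,195:318]=1
z=P[...,2]; m=B&(z>0.0485)&(z<0.060)
n,l,st,ce=cv2.connectedComponentsWithStats(m.astype(np.uint8))
for i in range(1,n):
    if st[i,4]>150:
        q=P[l==i]; print(st[i],q.mean(0).round(4),cv2.minAreaRect((q[:,:2]*1000).astype(np.float32)))
m=B&(z>0.035)&(z<0.0455)
n,l,st,ce=cv2.connectedComponentsWithStats(m.astype(np.uint8))
for i in range(1,n):
    if st[i,4]>150:
        q=P[l==i]; print("ledge",st[i],q.mean(0).round(4),cv2.minAreaRect((q[:,:2]*1000).astype(np.float32)))
```

```text
[ 215  206   84   17 1345] [ 0.4899 -0.0902  0.0534] ((489.7746276855469, -90.8611068725586), (99.1696548461914, 19.577747344970703), 11.019811630249023)
[ 217  273   79   15 1144] [ 0.5068 -0.1766  0.0536] ((506.38250732421875, -177.58995056152344), (99.117431640625, 20.341508865356445), 11.175985336303711)
ledge [ 216  222   81   20 1532] [ 0.4945 -0.1179  0.0405] ((494.9130554199219, -117.60739135742188), (99.85094451904297, 26.981399536132812), 11.421351432800293)
ledge [ 217  246   79   27 2010] [ 0.5021 -0.1556  0.0404] ((502.42999267578125, -156.92144775390625), (100.17801666259766, 35.958614349365234), 10.471698760986328)
```

Run:
```python
from h import *
frac([0.4833,-0.0577,0.046],11.1)
```

```text
t 3.0 tcp [ 0.4751 -0.0318  0.2384] frac [-0.0542  0.006   0.3849] [-0.     -0.0002  0.0023] F [-0.1  0.2  0.3] w 0.997 0.0
```

Request:
jog_arm(motion="100 -0.0542 0.006 0.08 0 0 0;100 -0.0542 0.006 0.18 0 0 0;100 -0.0542 0.006 0.28 0 0 0;100 -0.0542 0.006 0.36 0 0 0;100 -0.0542 0.006 0.385 0 0 0")

```text
time: 3.62
tool_pos: [0.4812, -0.0569, 0.0432]
tool_rot: [-0.002, 0.634, 0.774, -0.001]
contact_force: [1.0, 0.9, 0.2]
gripper_width: 0.999
grasp_force: 0.0
```

Request:
jog_arm(motion="100 0 0 0 0 0 0;0 0 0 0 0 0 0;0 0 0 0 0 0 0;0 0 0 0 0 0 0;0 0 0 0 0 0 0")

```text
time: 4.25
tool_pos: [0.4833, -0.0594, 0.0477]
tool_rot: [-0.0, 0.635, 0.773, -0.001]
contact_force: [-6.0, 0.3, 9.9]
gripper_width: 0.328
grasp_force: 58.5
```

Request:
jog_arm(motion="0 0 0 0 0 0 0;0 0 0 0 0 0 0;0 0 0 0 0 0 0;0 0 0 0 0 0 0;0 0 0 0 0 0 0")

```text
time: 4.88
tool_pos: [0.4833, -0.0594, 0.0477]
tool_rot: [-0.0, 0.635, 0.773, -0.001]
contact_force: [-5.5, -0.6, 8.8]
gripper_width: 0.336
grasp_force: 58.5
```

Run:
```python
from h import *
frac([0.4833,-0.0577,0.046],11.1); print(state()["ft_torque"])
```

```text
t 4.88 tcp [ 0.4833 -0.0594  0.0477] frac [0.0033 0.0006 0.0034] [-0.0011  0.0004  0.0012] F [-5.5 -0.6  8.8] w 0.336 58.5
[-0.0289082   1.08135986  0.00642562]
```

Request:
jog_arm(motion="0 0 0 -0.01 0 0 0;0 0 0 -0.02 0 0 0;0 0 0 -0.028 0 0 0;0 0 0 -0.028 0 0 0;0 0 0 -0.028 0 0 0")

```text
time: 5.5
tool_pos: [0.4829, -0.0587, 0.0593]
tool_rot: [-0.001, 0.635, 0.773, -0.0]
contact_force: [0.9, 0.3, -9.7]
gripper_width: 0.328
grasp_force: 59.8
```

Request:
jog_arm(motion="0 0.02 0 0 0 0 0;0 0.045 0 0 0 0 0;0 0.07 0 0 0 0 0;0 0.09 0 0 0 0 0;0 0.096 0 0 0 0 0")

```text
time: 6.12
tool_pos: [0.4738, -0.0109, 0.0599]
tool_rot: [-0.0, 0.634, 0.773, -0.0]
contact_force: [0.2, -2.0, -10.2]
gripper_width: 0.328
grasp_force: 59.8
```

Run:
```python
from h import *
frac([0.4741,-0.0123,0.0593],11.1); print(state()["ft_torque"])
```

```text
t 6.12 tcp [ 0.4738 -0.0109  0.0599] frac [-0.0029 -0.      0.0013] [-0.0003 -0.0002  0.0019] F [  0.2  -2.  -10.2] w 0.328 59.8
[-0.26142507 -0.02164985 -0.00114336]
```

Request:
jog_arm(motion="0 -0.001 0 0 0 0 0;0 -0.001 0 0.01 0 0 0;0 -0.001 0 0.02 0 0 0;0 -0.001 0 0.028 0 0 0;0 -0.001 0 0.028 0 0 0")

```text
time: 6.75
tool_pos: [0.4745, -0.0131, 0.0478]
tool_rot: [-0.0, 0.635, 0.773, -0.001]
contact_force: [-8.5, -0.4, 5.7]
gripper_width: 0.33
grasp_force: 61.5
```

Run:
```python
from h import *
frac([0.4741,-0.0123,0.0477],11.1); print(state()["ft_torque"])
```

```text
t 6.75 tcp [ 0.4745 -0.0131  0.0478] frac [ 0.0017 -0.0006  0.0002] [-0.001   0.0007  0.0012] F [-8.5 -0.4  5.7] w 0.33 61.5
[-0.10603081  1.45896285 -0.01668264]
```

Request:
jog_arm(motion="100 0 0 0 0 0 0;100 0 0 0 0 0 0;100 0 0 0 0 0 0;100 0 0 0 0 0 0;100 0 0 -0.05 0 0 0")

```text
time: 7.38
tool_pos: [0.4725, -0.0119, 0.0692]
tool_rot: [-0.002, 0.635, 0.773, -0.001]
contact_force: [0.8, -0.4, -0.5]
gripper_width: 1.003
grasp_force: 0.0
```

Request:
jog_arm(motion="100 0 0 -0.12 0 0 0;100 0 0 -0.24 0 0 0;100 0 0 -0.34 0 0 0;100 0 0 -0.34 0 0 0;100 0 0 -0.34 0 0 0")

```text
time: 8.0
tool_pos: [0.4741, -0.0122, 0.2405]
tool_rot: [-0.0, 0.635, 0.773, -0.0]
contact_force: [0.0, -0.5, -0.9]
gripper_width: 1.002
grasp_force: 0.0
```

Run:
```python
from h import *
f=grab_frame("wrist"); print([(np.round(q["at"],4),q["p"]) for q in place_of("wrist","knob")[:1]])
P=cloud(f); z=P[...,2]
r=cut_out("wrist","knob")
if r:
    p=P[r[0]["pixels"]]; p=p[p[:,2]>0.074]; print("knob top",np.median(p,0),(p.min(0)+p.max(0))/2)
frac([0.585,0.30,0.23],83.9)
```

```text
[(array([ 0.4784, -0.0111,  0.0686]), 0.86)]
knob top [ 0.47419443 -0.01084964  0.08009207] [ 0.47428445 -0.01177426  0.07856135]
t 8.15 tcp [ 0.4733 -0.0121  0.2388] frac [0.5689 0.3404 0.0172] [-0.0014 -0.0022 -0.8459] F [-0.2 -0.1 -0.2] w 1.001 0.0
```

Knob top is at 80 mm, so the pin is home in the outermost hole. Next, the board.

Request:
jog_arm(motion="100 0.569 0.34 0.017 0 0 -0.846;100 0.569 0.34 0.017 0 0 -0.846;100 0.569 0.34 0.017 0 0 -0.846;100 0.569 0.34 0.017 0 0 -0.846;100 0.569 0.34 0.017 0 0 -0.846")

```text
time: 8.78
tool_pos: [0.5792, 0.2837, 0.231]
tool_rot: [-0.001, 0.214, 0.977, -0.001]
contact_force: [0.9, -0.1, 1.3]
gripper_width: 1.002
grasp_force: 0.0
```

Run:
```python
from h import *
frac([0.57,0.32,0.24],83.9)
```

```text
t 8.78 tcp [0.5792 0.2837 0.231 ] frac [ 0.0471  0.0582 -0.0181] [-0.0012 -0.0014 -0.2166] F [ 0.9 -0.1  1.3] w 1.002 0.0
```

Request:
jog_arm(motion="100 0.017 0.088 -0.018 0 0 -0.1;100 0.017 0.088 -0.018 0 0 -0.217;100 0.017 0.088 -0.018 0 0 -0.217;100 0.017 0.088 -0.018 0 0 -0.217;100 0.017 0.088 -0.018 0 0 -0.217")

```text
time: 9.4
tool_pos: [0.5902, 0.3247, 0.2416]
tool_rot: [-0.0, 0.057, 0.998, -0.0]
contact_force: [-0.3, 0.2, 0.7]
gripper_width: 1.0
grasp_force: 0.0
```

Run:
```python
from h import *
f=grab_frame("wrist"); cv2.imwrite("pics/w2.png",cv2.cvtColor(f["color"],cv2.COLOR_RGB2BGR)); P=cloud(f); z=P[...,2]
for t in ["power_board","heatsink"]: print(t,[(np.round(q["at"],4),q["p"]) for q in place_of("wrist",t)[:1]])
m=(z>0.038)&(z<0.052)&(np.hypot(P[...,0]-.595,P[...,1]-.332)<0.06)
q=(P[m][:,:2]*1000).astype(np.float32); print("sink",m.sum(),cv2.minAreaRect(q))
r=cut_out("wrist","power_board")
if r:
    p=P[r[0]["pixels"]]; p=p[(abs(p[:,2]-.003)<.004)]; print(cv2.minAreaRect((p[:,:2]*1000).astype(np.float32)))
    M=r[0]["pixels"].astype(np.uint8); print(cv2.minAreaRect(cv2.findNonZero(M)))
frac([0.595,0.332,0.24],83.9)
```

```text
power_board [(array([ 0.5938,  0.3279, -0.0015]), 0.67)]
heatsink [(array([0.5956, 0.3272, 0.0316]), 0.61)]
sink 814 ((594.8936767578125, 330.4248962402344), (39.19207000732422, 58.98311996459961), 82.90461730957031)
((738.0963745117188, 266.20068359375), (41.348384857177734, 45.15951156616211), 51.53816223144531)
((225.5, 279.0), (54.0, 43.0), 90.0)
t 9.6 tcp [0.5904 0.325  0.2422] frac [-0.0076  0.0149  0.0043] [ 0.      0.0001 -0.0045] F [-0.2 -0.5 -0.1] w 1.0 0.0
```

View pics/w2.png

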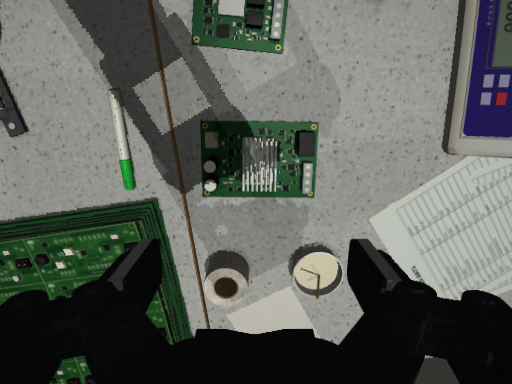

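The wrist picture shows the board's heatsink at (260,165), with its fins unobstructed. The sink rectangle gives the centre (0.595,0.3305) and the board's x axis at 83°. I'll open only partly so the fingers clear the parts near the board ends.

Run:
```python
from h import *
frac([0.595,0.3302,0.012],83.2)
```

```text
t 9.6 tcp [0.5904 0.325  0.2422] frac [-0.0079  0.0113  0.4603] [0.     0.0001 0.0036] F [-0.2 -0.5 -0.1] w 1.0 0.0
```

Request:
jog_arm(motion="64 -0.008 0.011 0.08 0 0 0.004;64 -0.008 0.011 0.18 0 0 0.004;64 -0.008 0.011 0.26 0 0 0.004;64 -0.008 0.011 0.26 0 0 0.004;64 -0.008 0.011 0.26 0 0 0.004")

```text
time: 10.22
tool_pos: [0.596, 0.3308, 0.1142]
tool_rot: [0.001, 0.059, 0.998, 0.001]
contact_force: [-0.0, 0.6, 0.4]
gripper_width: 0.639
grasp_force: 0.0
```

Run:
```python
from h import *
f=grab_frame("wrist"); P=cloud(f); z=P[...,2]
m=(z>0.036)&(z<0.052)&(np.hypot(P[...,0]-.595,P[...,1]-.332)<0.045)
q=(P[m][:,:2]*1000).astype(np.float32); print("sink",m.sum(),cv2.minAreaRect(q))
cv2.imwrite("pics/w3.png",cv2.cvtColor(f["color"],cv2.COLOR_RGB2BGR))
frac([0.595,0.3302,0.012],83.2)
```

```text
sink 1957 ((594.36962890625, 330.08673095703125), (40.08650588989258, 59.626869201660156), 83.1761245727539)
t 10.28 tcp [0.5967 0.331  0.1152] frac [ 0.0039 -0.0025  0.2065] [0.0015 0.0027 0.0001] F [ 0.7 -0.2  1.1] w 0.638 0.0
```

View pics/w3.png

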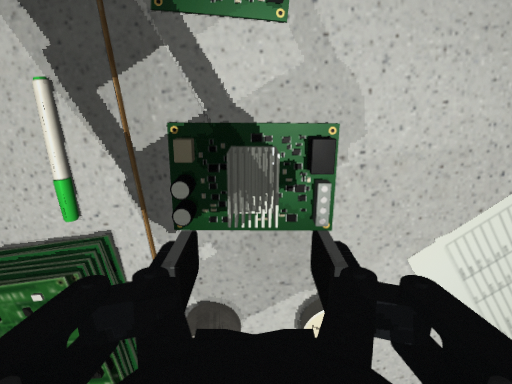

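The heatsink at (253,187) sits midway between the fingertips (about 182 and 325), aligned. Descending to grip.

Request:
jog_arm(motion="64 0.003 -0.002 0.06 0 0 0;64 0.003 -0.002 0.13 0 0 0;64 0.003 -0.002 0.19 0 0 0;64 0.003 -0.002 0.206 0 0 0;64 0.003 -0.002 0.206 0 0 0")

```text
time: 10.9
tool_pos: [0.5945, 0.33, 0.0108]
tool_rot: [0.001, 0.059, 0.998, 0.0]
contact_force: [-0.0, -0.1, 0.5]
gripper_width: 0.642
grasp_force: 0.0
```

Request:
jog_arm(motion="64 0 0 0 0 0 0;0 0 0 0 0 0 0;0 0 0 0 0 0 0;0 0 0 0 0 0 0;0 0 0 0 0 0 0")

```text
time: 11.52
tool_pos: [0.5949, 0.3301, 0.0115]
tool_rot: [0.002, 0.059, 0.998, 0.001]
contact_force: [-0.8, -0.8, 7.1]
gripper_width: 0.443
grasp_force: 62.7
```

Run:
```python
from h import *
frac([0.595,0.3302,0.012],83.2)
print(rot(state()).round(4), state()["ft_torque"])
```

```text
t 11.53 tcp [0.5949 0.3301 0.0115] frac [-0.0002  0.0002 -0.001 ] [0.001  0.0021 0.0003] F [-0.8 -0.8  7.1] w 0.443 62.7
[[-0.993   0.118   0.0033]
 [ 0.118   0.993   0.0012]
 [-0.0031  0.0015 -1.    ]] [-0.14980967  0.11802831  0.01701756]
```

Request:
jog_arm(motion="0 0 0 -0.02 0 0 0;0 0 0 -0.08 0 0 0;0 0 0 -0.18 0 0 0;0 0 0 -0.28 0 0 0;0 0 0 -0.36 0 0 0")

```text
time: 12.15
tool_pos: [0.5932, 0.3296, 0.191]
tool_rot: [0.0, 0.059, 0.998, 0.0]
contact_force: [-0.3, -0.1, -3.7]
gripper_width: 0.445
grasp_force: 61.7
```

Run:
```python
from h import *
frac([0.4937,-0.1107,0.19],11.1)
```

```text
t 12.15 tcp [0.5932 0.3296 0.191 ] frac [ 0.0936 -0.8978  0.0017] [4.000e-04 1.000e-04 8.392e-01] F [-0.3 -0.1 -3.7] w 0.445 61.7
```

Request:
jog_arm(motion="0 0.01 -0.06 0 0 0 0.05;0 0.025 -0.16 0 0 0 0.14;0 0.035 -0.26 0 0 0 0.24;0 0.04 -0.36 0 0 0 0.34;0 0.047 -0.45 0 0 0 0.44")

```text
time: 12.78
tool_pos: [0.5422, 0.1073, 0.1884]
tool_rot: [-0.001, 0.382, 0.924, -0.0]
contact_force: [1.1, 0.3, -2.8]
gripper_width: 0.443
grasp_force: 61.7
```

Run:
```python
from h import *
frac([0.4937,-0.1107,0.19],11.1)
```

```text
t 12.78 tcp [0.5422 0.1073 0.1884] frac [-0.2389 -0.3775 -0.003 ] [-8.000e-04 -3.000e-04  3.958e-01] F [ 1.1  0.3 -2.8] w 0.443 61.7
```

Request:
jog_arm(motion="0 -0.06 -0.09 -0.003 0 0 0.1;0 -0.12 -0.19 -0.003 0 0 0.2;0 -0.18 -0.29 -0.003 0 0 0.3;0 -0.225 -0.36 -0.003 0 0 0.38;0 -0.239 -0.3775 -0.003 0 0 0.396")

```text
time: 13.4
tool_pos: [0.4949, -0.1112, 0.1901]
tool_rot: [-0.0, 0.635, 0.772, -0.0]
contact_force: [0.2, 0.9, -2.2]
gripper_width: 0.447
grasp_force: 61.7
```

Request:
jog_arm(motion="0 0 0 0 0 0 0;0 0 0 0 0 0 0;0 0 0 0 0 0 0;0 0 0 0 0 0 0;0 0 0 0 0 0 0")

```text
time: 14.02
tool_pos: [0.4961, -0.109, 0.1905]
tool_rot: [-0.0, 0.633, 0.774, 0.0]
contact_force: [-0.6, -0.0, -3.2]
gripper_width: 0.444
grasp_force: 61.7
```

Run:
```python
from h import *
frac([0.4937,-0.1107,0.0525],11.1)
f=grab_frame("wrist"); cv2.imwrite("pics/w4.png",cv2.cvtColor(f["color"],cv2.COLOR_RGB2BGR))
P=cloud(f); np.save("P4.npy",P)
print(rot(state())[:,2])
```

```text
t 14.03 tcp [ 0.4961 -0.109   0.1905] frac [-0.0024 -0.0055  0.2761] [ 0.     -0.      0.0037] F [-0.6 -0.  -3.2] w 0.444 61.7
[-5.07086476e-05  4.58335042e-06 -9.99999999e-01]
```

View pics/w4.png

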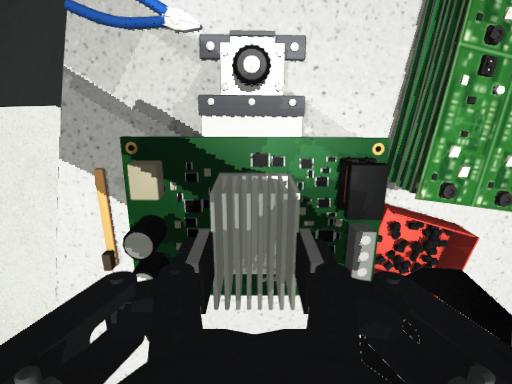

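The board hangs level, its far edge running from (122,138) to (388,138), parallel to the sliding jaw lip at (252,106). I'll check numerically where it sits in holder coordinates.

Run:
```python
import numpy as np
P=np.load("P4.npy"); a=np.radians(11.1); O=np.array([.4959,-.122])
d=P[...,:2]-O; X=d[...,0]*np.cos(a)+d[...,1]*np.sin(a); Y=-d[...,0]*np.sin(a)+d[...,1]*np.cos(a); z=P[...,2]
m=np.zeros(z.shape,bool); m[120:215,100:410]=1
b=m&(z>.172)&(z<.192); print("z",np.median(z[b]),"X",np.percentile(X[b],[.3,99.7]),"Ymax",np.percentile(Y[b],99.5))
xs=[];ys=[]
for u in range(130,380,4):
    c=Y[:,u][b[:,u]]
    if len(c): xs.append(np.median(X[:,u][b[:,u]])); ys.append(c.max())
print(np.degrees(np.polyfit(xs,ys,1)[0]),np.median(ys), [np.round(z[b&(abs(X-x)<4)].mean(),4) for x in(-60,-30,30,60)])
l=(z>.05)&(z<.057)&(abs(X)<60)&(Y>65)&(Y<96); print("lip",np.percentile(X[l],[1,50,99]),np.percentile(Y[l],[1,50,99]))
```

```text
z 0.18294753842577335 X [-0.07194927  0.07655074] Ymax 0.06211021295477901
0.08696478047797027 0.06203735564506754 [np.float64(nan), np.float64(nan), np.float64(nan), np.float64(nan)]<stdin>:10: RuntimeWarning: Mean of empty slice.
  ret = ret.dtype.type(ret / rcount)
Traceback (most recent call last):
IndexError: index -1 is out of bounds for axis 0 with size 0
```

Request:
jog_arm(motion="0 -0.001 -0.005 0.04 0 0 0.002;0 -0.001 -0.005 0.11 0 0 0.002;0 -0.001 -0.005 0.18 0 0 0.002;0 -0.001 -0.005 0.23 0 0 0.002;0 -0.001 -0.005 0.25 0 0 0.002")

```text
time: 14.7
tool_pos: [0.4914, -0.1097, 0.0622]
tool_rot: [-0.002, 0.635, 0.773, -0.001]
contact_force: [-0.1, 0.1, -3.1]
gripper_width: 0.447
grasp_force: 61.7
```

Request:
jog_arm(motion="0 0 0 0.004 0 0 0;0 0 0 0.01 0 0 0;0 0 0 0.017 0 0 0;0 0 0 0.024 0 0 0;0 0 0 0.024 0 0 0")

```text
time: 15.32
tool_pos: [0.4936, -0.1103, 0.0534]
tool_rot: [-0.0, 0.635, 0.773, -0.0]
contact_force: [1.4, 0.2, -3.2]
gripper_width: 0.451
grasp_force: 61.7
```

Run:
```python
from h import *
frac([0.4937,-0.1107,0.0515],11.1); print(state()["ft_torque"])
```

```text
t 15.32 tcp [ 0.4936 -0.1103  0.0534] frac [-0.0008  0.0001  0.0038] [-0.0002 -0.0001  0.0012] F [ 1.4  0.2 -3.2] w 0.451 61.7
[-0.0132404   0.06030991  0.05507979]
```

Request:
jog_arm(motion="0 0 0 0.002 0 0 0;0 0 0 0.003 0 0 0;0 0 0 0.0045 0 0 0;0 0 0 0.0045 0 0 0;0 0 0 0.0045 0 0 0")

```text
time: 15.95
tool_pos: [0.4938, -0.1104, 0.0515]
tool_rot: [0.0, 0.635, 0.773, 0.0]
contact_force: [-1.4, 0.5, -0.5]
gripper_width: 0.446
grasp_force: 61.9
```

Request:
jog_arm(motion="0 0 0 0.001 0 0 0;0 0 0 0.001 0 0 0;64 0 0 0.001 0 0 0;64 0 0 0.001 0 0 0;64 0 0 0.001 0 0 0")

```text
time: 16.58
tool_pos: [0.4938, -0.1105, 0.0508]
tool_rot: [0.0, 0.635, 0.773, 0.0]
contact_force: [-0.5, -0.0, -0.1]
gripper_width: 0.643
grasp_force: 0.0
```

Request:
jog_arm(motion="64 0 0 0 0 0 0;64 0 0 -0.04 0 0 0;64 0 0 -0.14 0 0 0;64 0 0 -0.24 0 0 0;64 0 0 -0.32 0 0 0")

```text
time: 17.2
tool_pos: [0.4941, -0.1105, 0.2132]
tool_rot: [0.001, 0.635, 0.773, 0.0]
contact_force: [-0.7, -0.3, -0.3]
gripper_width: 0.642
grasp_force: 0.0
```

Request:
jog_arm(motion="100 0.04 0 0 0 0 0;100 0.12 0 0 0 0 0;100 0.186 0 0 0 0 0;100 0.186 0 0 0 0 0;100 0.186 0 0 0 0 0")

```text
time: 17.82
tool_pos: [0.4752, -0.0191, 0.2099]
tool_rot: [-0.0, 0.635, 0.773, -0.0]
contact_force: [0.5, 0.5, 0.8]
gripper_width: 1.002
grasp_force: 0.0
```

```bash
cat > hc.py <<'E'
from h import *
f=grab_frame("wrist"); cv2.imwrite("pics/cur.png",cv2.cvtColor(f["color"],cv2.COLOR_RGB2BGR)); P=cloud(f)
a=np.radians(11.1); O=np.array([.4959,-.122])
d=(P[...,:2]-O)*1000; X=d[...,0]*np.cos(a)+d[...,1]*np.sin(a); Y=-d[...,0]*np.sin(a)+d[...,1]*np.cos(a); z=P[...,2]*1000
c=f["color"].astype(int); g=(c[...,1]>c[...,0]+15)&(c[...,1]>c[...,2]+8)&(z>36)&(z<52)&(abs(X)<90)&(Y<80)&(Y>-60)
print("board X",np.percentile(X[g],[.5,99.5]),"Y",np.percentile(Y[g],[.5,99.5]),"z",np.median(z[g]))
for x0 in(-65,-40,40,65):
    k=g&(abs(X-x0)<6); print(x0, np.percentile(Y[k],[1,99]).round(1) if k.any() else None, np.median(z[k]).round(1) if k.any() else None)
k=(z>75)&(z<95)&(abs(X)<25)&(Y>75); print("knob",(np.percentile(X[k],[2,98]).mean()),np.percentile(Y[k],[2,98]).mean(),np.percentile(z[k],90)) if k.any() else 0
for lo,hi in((45,105),(-75,-40)):
    l=(z>50)&(z<56.5)&(abs(X)<47)&(Y>lo)&(Y<hi); print("lip X,Y",np.percentile(X[l],[1,99]),np.percentile(Y[l],[1,50,99])) if l.any() else 0
E
python3 hc.py; python3 -c "
from h import *
frac([0.4741,-0.0120,0.046],11.1)"
```

```text
board X [-74.04845654  74.59430206] Y [-39.28147557  61.32244028] z 43.564985670076325
-65 [-13.8  61.5] 43.6
-40 [-40.6  61.3] 43.5
40 [-38.4  60.3] 43.5
65 [-38.8  60.9] 43.8
knob 0.2409668449467013 112.9018031779105 81.4333292308086
lip X,Y [-46.27084282  46.01173587] [69.36750228 79.38792548 88.35330649]
lip X,Y [-46.37339394  45.88576564] [-65.5602172  -55.37776608 -47.13297936]
t 17.88 tcp [ 0.4754 -0.0195  0.2101] frac [0.0152 0.0007 0.3282] [-0.0007 -0.      0.0009] F [ 0.3 -0.4 -0.7] w 1.0 0.0
```

View pics/cur.png

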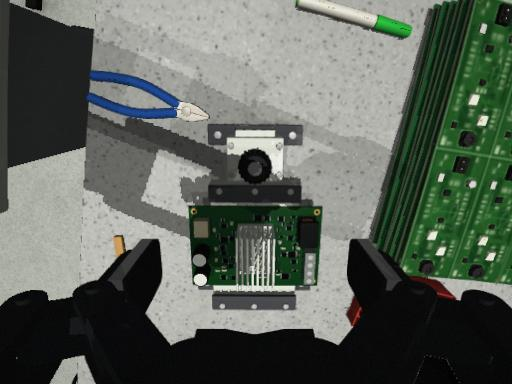

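The board lies flat (top at 43.5 mm) on both ledges, centred lengthwise to 0.3 mm. In the picture it spans (190–322, 206–288) between lips at (255,192) and (254,301). Back to the knob at (255,165).

Request:
jog_arm(motion="100 0.015 -0.001 0.04 0 0 0;100 0.015 -0.001 0.13 0 0 0;100 0.015 -0.001 0.22 0 0 0;100 0.015 -0.001 0.3 0 0 0;100 0.015 -0.001 0.328 0 0 0")

```text
time: 18.5
tool_pos: [0.4705, -0.0115, 0.0425]
tool_rot: [-0.003, 0.635, 0.772, -0.002]
contact_force: [0.7, -0.3, 0.1]
gripper_width: 1.002
grasp_force: 0.0
```

Request:
jog_arm(motion="100 0 0 0 0 0 0;0 0 0 0 0 0 0;0 0 0 0 0 0 0;0 0 0 0 0 0 0;0 0 0 0 0 0 0")

```text
time: 19.12
tool_pos: [0.4742, -0.0121, 0.0484]
tool_rot: [0.0, 0.635, 0.773, -0.0]
contact_force: [-3.5, 0.6, 7.7]
gripper_width: 0.325
grasp_force: 58.6
```

Request:
jog_arm(motion="0 0 0 0 0 0 0;0 0 0 -0.01 0 0 0;0 0 0 -0.02 0 0 0;0 0 0 -0.028 0 0 0;0 0 0 -0.028 0 0 0")

```text
time: 19.75
tool_pos: [0.4738, -0.0119, 0.0604]
tool_rot: [0.0, 0.635, 0.773, 0.0]
contact_force: [4.8, -1.2, -9.8]
gripper_width: 0.324
grasp_force: 61.3
```

```bash
python3 -c "
from h import *
frac([0.4741+.0046,-0.0120-.02355,0.0593],11.1)"
```

```text
t 19.75 tcp [ 0.4738 -0.0119  0.0604] frac [-0.0484  0.0004  0.0021] [0.0006 0.0001 0.0011] F [ 4.8 -1.2 -9.8] w 0.324 61.3
```

Request:
jog_arm(motion="0 -0.006 0 0 0 0 0;0 -0.013 0 0 0 0 0;0 -0.02 0 0 0 0 0;0 -0.026 0 0 0 0 0;0 -0.031 0 0 0 0 0")

```text
time: 20.38
tool_pos: [0.4764, -0.0258, 0.0599]
tool_rot: [-0.001, 0.635, 0.773, 0.001]
contact_force: [4.7, 4.1, -8.9]
gripper_width: 0.324
grasp_force: 61.3
```

Request:
jog_arm(motion="0 -0.004 0 0 0 0 0;0 -0.008 0 0 0 0 0;0 -0.012 0 0 0 0 0;0 -0.016 0 0 0 0 0;0 -0.017 0 0 0 0 0")

```text
time: 21.0
tool_pos: [0.4778, -0.0331, 0.0597]
tool_rot: [-0.002, 0.635, 0.773, 0.002]
contact_force: [4.7, 7.6, -8.6]
gripper_width: 0.321
grasp_force: 61.3
```

```bash
python3 -c "
from h import *
frac([0.4741+.0046,-0.0120-.02355,0.0593],11.1)"
```

```text
t 21.0 tcp [ 0.4778 -0.0331  0.0597] frac [-0.0051  0.0008  0.0007] [ 0.0002 -0.0036  0.0008] F [ 4.7  7.6 -8.6] w 0.321 61.3
```

Request:
jog_arm(motion="0 -0.002 0 0 0 0 0;0 -0.004 0 0 0 0 0;0 -0.005 0 0 0 0 0;0 -0.005 0 0 0 0 0;0 -0.005 0 0 0 0 0")

```text
time: 21.62
tool_pos: [0.4782, -0.0355, 0.0596]
tool_rot: [-0.002, 0.635, 0.773, 0.002]
contact_force: [4.6, 5.2, -9.2]
gripper_width: 0.324
grasp_force: 61.3
```

```bash
python3 hc.py; python3 -c "
from h import *
frac([0.4741+.0046,-0.0120-.02355,0.0593],11.1)"
```

```text
board X [-69.27693727  73.80596714] Y [-15.93473436  51.16495883] z 43.659511660083695
-65 [45.8 51.2] 43.6
-40 None None
40 None None
65 [44.2 47.2] 43.3
knob -0.11730759336211705 90.51642104008909 92.56761144739423
lip X,Y [-46.44551792  46.46869013] [45.48013624 50.72141366 64.701461  ]
t 21.68 tcp [ 0.4782 -0.0355  0.0596] frac [-0.0003  0.0009  0.0006] [ 0.0001 -0.0036  0.001 ] F [ 6.1  6.5 -8.5] w 0.321 61.3
```

View pics/cur.png

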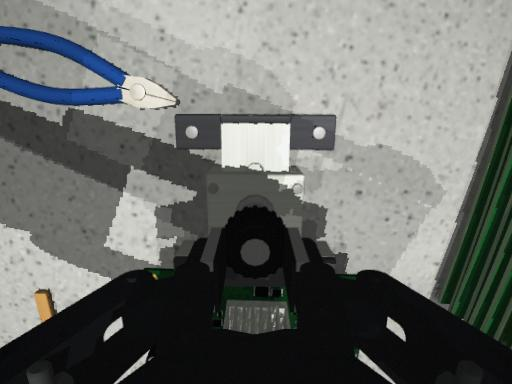

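The knob is held up at (255,250), with the board edge visible behind the jaw near (165,270). The jaw is at the middle hole to within about 0.3 mm, so I'll lower the plunger.

Request:
jog_arm(motion="0 0 0 0.004 0 0 0;0 0 0 0.012 0 0 0;0 0 0 0.02 0 0 0;0 0 0 0.028 0 0 0;0 0 0 0.028 0 0 0")

```text
time: 22.3
tool_pos: [0.4787, -0.0362, 0.0485]
tool_rot: [-0.002, 0.635, 0.773, 0.001]
contact_force: [-3.2, 5.8, 6.6]
gripper_width: 0.326
grasp_force: 63.2
```

```bash
python3 -c "
from h import *
frac([0.4741+.0046,-0.0120-.02355,0.0484],11.1)"
```

```text
t 22.3 tcp [ 0.4787 -0.0362  0.0485] frac [0.0012 0.0002 0.0002] [-0.0006 -0.0028  0.0011] F [-3.2  5.8  6.6] w 0.326 63.2
```

Request:
jog_arm(motion="100 0 0 0 0 0 0;100 0 0 0 0 0 0;100 0 0 0 0 0 0;100 0 0 0 0 0 0;100 0 0 -0.05 0 0 0")

```text
time: 22.92
tool_pos: [0.4767, -0.0375, 0.0698]
tool_rot: [-0.002, 0.635, 0.773, -0.001]
contact_force: [1.2, -0.4, -0.5]
gripper_width: 1.002
grasp_force: 0.0
```

Request:
jog_arm(motion="100 0 0 -0.1 0 0 0;100 0 0 -0.22 0 0 0;100 0 0 -0.34 0 0 0;100 0 0 -0.36 0 0 0;100 0 0 -0.36 0 0 0")

```text
time: 23.55
tool_pos: [0.4791, -0.038, 0.2523]
tool_rot: [0.001, 0.635, 0.773, 0.0]
contact_force: [0.3, 0.3, -0.5]
gripper_width: 0.998
grasp_force: 0.0
```

```bash
python3 hc.py; python3 -c "
from h import *
frac([0.4741+.0046,-0.0120-.02355,0.0484],11.1)"
```

```text
board X [-74.41524242  74.88822669] Y [-50.84994513  48.40889966] z 43.526844990794814
-65 [-48.9  49.4] 43.6
-40 [-48.8  40.9] 43.5
40 [-48.9  39.9] 43.5
65 [-52.4  46.4] 43.6
knob -0.17485654107938853 89.42593897451471 81.58380775470467
lip X,Y [-45.87065559  46.45693356] [45.21447139 55.22903097 63.97488702]
lip X,Y [-46.52419318  46.10594957] [-65.77268585 -55.94565987 -46.87465193]
t 23.6 tcp [ 0.4783 -0.0378  0.2505] frac [0.004  0.0024 0.4041] [-0.0011 -0.0005  0.0011] F [-0.1 -0.6  0.2] w 0.999 0.0
```

View pics/cur.png

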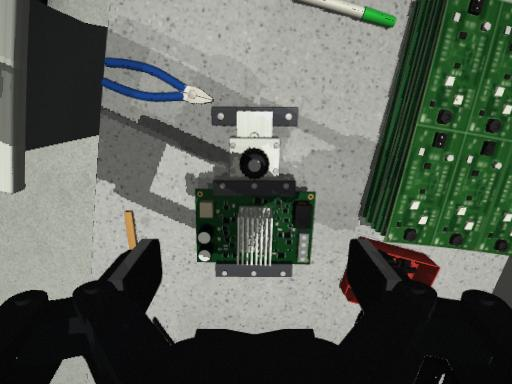

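The board lies between both lips, at (196–314, 190–264), and the knob is down. The edge figures suggest a skew of about 1.4°, so I'll check it on the heatsink and the board edges.

```bash
cat >> hc.py <<'E'
s=(z>80)&(z<92)&(abs(X)<35)&(abs(Y)<45)
print("sink",cv2.minAreaRect(np.stack([X[s],Y[s]],1).astype(np.float32)))
g=g&(abs(X)>53)
print("board",cv2.minAreaRect(np.stack([X[g],Y[g]],1).astype(np.float32)))
E
python3 hc.py | tail -2; python3 -c "
from h import *
frac([0.4962,-0.1222,0.2],11.1)"
```

```text
sink ((0.381866455078125, -1.1251716613769531), (60.91106033325195, 40.08378601074219), 89.20565795898438)
board ((0.08936309814453125, -1.5490798950195312), (99.91597747802734, 149.9456787109375), 88.58551788330078)
t 23.65 tcp [ 0.4778 -0.0377  0.2495] frac [-0.1731  0.0035  0.0987] [-0.0022 -0.001   0.0011] F [-0.5 -0.1 -0.4] w 1.001 0.0
```

Skew is about 1° and the centre is 1.3 mm toward the fixed jaw. It is held, but I'll square it up with a light grip of the heatsink to give even lip overlap.

Request:
jog_arm(motion="64 -0.09 0.003 0 0 0 0.001;64 -0.173 0.003 0 0 0 0.001;64 -0.173 0.003 0.08 0 0 0.001;64 -0.173 0.003 0.18 0 0 0.001;64 -0.173 0.003 0.22 0 0 0.001")

```text
time: 24.28
tool_pos: [0.4937, -0.1212, 0.1358]
tool_rot: [-0.005, 0.635, 0.772, -0.001]
contact_force: [0.3, 1.2, 0.7]
gripper_width: 0.642
grasp_force: 0.0
```

```bash
python3 -c "
from h import *
frac([0.4961,-0.1228,0.0515],11.1)"
```

```text
t 24.27 tcp [ 0.4937 -0.1212  0.1358] frac [-0.0049  0.0055  0.1685] [-0.0054 -0.0035 -0.    ] F [0.3 1.2 0.7] w 0.642 0.0
```

Request:
jog_arm(motion="64 0 0 0 0 0 0;64 0 0 0 0 0 0;64 0 0 0 0 0 0;64 0 0 0 0 0 0;64 0 0 0 0 0 0")

```text
time: 24.9
tool_pos: [0.4975, -0.1225, 0.1425]
tool_rot: [0.001, 0.635, 0.772, 0.0]
contact_force: [0.2, 0.1, 0.2]
gripper_width: 0.641
grasp_force: 0.0
```

```bash
python3 -c "
from h import *
frac([0.4961,-0.1228,0.0520],11.1)"
```

```text
t 24.9 tcp [ 0.4975 -0.1225  0.1425] frac [ 1.00e-04 -2.90e-03  1.81e-01] [0.0007 0.0004 0.0002] F [0.2 0.1 0.2] w 0.641 0.0
```

Request:
jog_arm(motion="64 0 -0.002 0.06 0 0 0;64 0 -0.002 0.12 0 0 0;64 0 -0.002 0.165 0 0 0;64 0 -0.002 0.181 0 0 0;64 0 -0.002 0.181 0 0 0")

```text
time: 25.52
tool_pos: [0.496, -0.1226, 0.0513]
tool_rot: [-0.0, 0.635, 0.772, -0.0]
contact_force: [-0.1, -0.3, 0.4]
gripper_width: 0.64
grasp_force: 0.0
```

Request:
jog_arm(motion="64 0 0 0 0 0 0;0 0 0 0 0 0 0;0 0 0 0 0 0 0;0 0 0 0 0 0 0;0 0 0 0 0 0 0")

```text
time: 26.15
tool_pos: [0.4972, -0.1231, 0.053]
tool_rot: [0.001, 0.635, 0.772, 0.0]
contact_force: [-1.9, 0.9, 6.1]
gripper_width: 0.449
grasp_force: 61.0
```

```bash
python3 -c "
from h import *
frac([0.4959,-0.1222,0.0520],11.1);print(state()['ft_torque'])"
```

```text
t 26.15 tcp [ 0.4972 -0.1231  0.053 ] frac [ 0.0023 -0.0022  0.0021] [0.0013 0.001  0.0002] F [-1.9  0.9  6.1] w 0.449 61.0
[0.05036497 0.27558769 0.02209102]
```

Shift about 1.2 mm in +y, then release.

Request:
jog_arm(motion="0 0.001 -0.001 0 0 0 0;0 0.0025 -0.001 0 0 0 0;0 0.0025 -0.001 0 0 0 0;64 0.0025 -0.001 0 0 0 0;64 0.0025 -0.001 0 0 0 0")

```text
time: 26.78
tool_pos: [0.4944, -0.121, 0.0503]
tool_rot: [-0.001, 0.635, 0.772, -0.0]
contact_force: [-0.8, -0.2, -0.5]
gripper_width: 0.637
grasp_force: 0.0
```

Request:
jog_arm(motion="64 0 0 0 0 0 0;64 0 0 0 0 0 0;64 0 0 -0.08 0 0 0;64 0 0 -0.2 0 0 0;64 0 0 -0.3 0 0 0")

```text
time: 27.4
tool_pos: [0.4954, -0.1215, 0.2034]
tool_rot: [0.0, 0.635, 0.772, 0.0]
contact_force: [1.0, -1.1, -0.1]
gripper_width: 0.636
grasp_force: 0.0
```

Request:
jog_arm(motion="64 0.08 0 0 0 0 0;100 0.16 0 -0.05 0 0 0;100 0.17 0 -0.1 0 0 0;100 0.17 0 -0.1 0 0 0;100 0.17 0 -0.1 0 0 0")

```text
time: 28.02
tool_pos: [0.4786, -0.0383, 0.2501]
tool_rot: [-0.001, 0.635, 0.772, -0.0]
contact_force: [0.6, -0.8, -0.3]
gripper_width: 1.005
grasp_force: 0.0
```

```bash
python3 hc.py; python3 -c "
from h import *
frac([0.4959,-0.1222,0.0520],11.1)"
```

```text
board X [-73.73477618  75.68790446] Y [-51.09369831  48.19675419] z 43.541925003548585
-65 [-49.4  49.5] 43.5
-40 [-48.2  41.7] 43.5
40 [-48.7  40.4] 43.6
65 [-52.1  47. ] 43.6
knob -0.04804227978765585 89.8434254979129 81.55798443909568
lip X,Y [-46.40428464  46.35421024] [45.71785252 55.20827862 64.46439713]
lip X,Y [-46.31896333  46.56303821] [-65.7328116  -56.10302638 -46.69549404]
sink ((1.5404548645019531, -0.3068580627441406), (60.92147445678711, 39.78324890136719), 89.2943344116211)
board ((0.9973907470703125, -1.1438369750976562), (99.9260025024414, 149.96885681152344), 88.70165252685547)
t 28.07 tcp [ 0.4784 -0.0384  0.2496] frac [-0.1716  0.003   0.3951] [-0.0015 -0.0006 -0.0003] F [-0.3 -1.  -0.4] w 1.005 0.0
```

```bash
python3 -c "
from h import *
print(job_done())"
```

```text
the job is handed in; nothing more can be done
None
```

The job is handed in at 28 s: the plunger measured home (knob down) in the outermost and then the middle hole, and the board lies flat, about 1 mm off centre lengthwise and 1° skewed, with both jaws' lips over its long edges; I touched nothing else on the table.

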